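# Set the overhang of a sample board on a cantilever test bench

## Task

Using the mallet, drive the stop pin of the slideway down to the bottom of its travel, without pressing it with the gripper, then put the mallet back on the table clear of the slideway. Slide the sample board out along its runners, without lifting it, until its front edge is level with the tip of the gauge pointer, and finish still holding the board flat on the runners there, because it would tip off if let go. Leave the flasks, jar, weight and spanner where they are.

Things in the scene. Friction and masses are not known exactly. Their poses are not given: they have to be found in the camera images.
- slideway: Fixed test stand: an aluminium block 310 mm long, 104 wide, its top 84 mm up; on it two steel runners (tops 90 mm up, 68 mm clear between) and outside them low fences (tops 97 mm, 86 mm apart), ends open. Origin on the work surface under the middle of the front edge; x points outward, the way the board slides, roughly to the robot's left; the block spans x = -310 to 0 mm.
- pin (a joint): Depth of the stop pin, m: 0 fully up, 0.020 at the bottom (start 0 to 0.003). Round steel pin, 14 mm across, upright between the runners, 30 mm behind the front edge. Up, its top is 106 mm above the work surface and blocks the board; at the bottom it is at 86 mm, 4 mm below the runner tops. Weak spring, stiff friction: takes 6 to 8 N, stays where driven.
- pin_top (a point): Centre of the stop pin's top face; moves down with the pin.
- board_grip (a point): Centre of the board's black grip block (24 mm along the board, 44 across, 42 high, standing on its top near the rear), 31 mm above the board's underside. The board: loose plywood, 220 x 80 x 10 mm, 0.3 to 0.65 kg, flat on the runners between the fences (3 mm play each side), behind the pin; rear edge 28 mm behind this point. x points to the front edge, z up.
- board_nose (a point): Middle of the board's front edge, half-way up its thickness, 192 mm ahead of the grip block's centre. x points outward. The board balances when about 116 mm overhangs the slideway's front edge; the mark asks for more, so it must be held.
- gauge: Fixed gauge stand beside the board's path: foot 50 x 50 mm, steel post 137 mm high, level pointed pointer aimed across the path, 107 mm up. Origin on the work surface; x parallel to the slideway's x. The board is at the mark when its front edge is in the plane x = 0 (through the pointer's axis), 135 to 170 mm beyond the slideway's front edge.
- gauge_tip (a point): Tip of the gauge pointer, 107 mm above the work surface, the mark for the board's front edge (compare along the slideway's x only; the tip is 72 mm to the side of the slideway's centre line, clear of the board).
- mallet_grip (a point): Point in the middle of the mallet's handle, 60 mm from the head's axis. The mallet stands on its head: round black head 40 mm across, 90 high, axis upright, flat faces; square wooden handle (22 x 22 mm) going out level half-way up the head, 45 mm above the work surface, ending 172 mm from the head's axis. x points along the handle to the head, z up. 0.36 kg, mostly the head.
- mallet_head (a point): Centre of the mallet's head, 45 mm above its lower striking face.
- flask_a: Bystander: amber flask, brass cap, 38 mm across, 92 mm high, origin under its centre.
- flask_b: Bystander: amber flask like the first, origin under its centre.
- flask_c: Bystander: pale glass flask of the same shape, origin under its centre.
- weight: Bystander: steel calibration weight, 44 mm across, 64 mm high, origin under its centre.
- spanner: Bystander: spanner lying on the table, origin under its centre.
- jar: Bystander: glass jar, 52 mm across, 60 mm high, origin under its centre.
There are look-alikes about, which are no part of the job. What is shaped like the part that bears board_grip but purple or red is not meant.

How it is judged (in metres and radians):
On the way, in this order (a step that is already met when the one before it is completed fails the run):
1. the stop pin is driven down with the mallet, clear below the runner tops (value of joint pin above 0.0175 m and contact force between mallet and pin above 0.5 N), for 0.01 s.
2. the mallet is back on the table and let go (height (world z) of mallet_head below 0.06 m and contact force between the fingers and mallet below 0.2 N and contact force between mallet and slideway below 0.2 N and linear speed of mallet below 0.03 m/s), for 0.2 s.
At the end, for the whole second after the job is handed in: Board front edge within 5 mm of the pointer line; board on the runners, tilt under 0.03 rad, at rest, held by the fingers (over 1 N), clear of mallet and gauge; pin at least 17.5 mm down; mallet let go, at rest on the table (head centre below 60 mm), off the slideway (all of step 2 and x of board_nose in the frame of gauge between -0.005 and 0.005 m and z of board_nose in the frame of slideway between 0.092 and 0.099 m and y of board_nose in the frame of slideway between -0.008 and 0.008 m and angle between board_nose's own z axis and vertical below 0.03 rad and linear speed of board below 0.01 m/s and contact force between the fingers and board above 1 N and contact force between board and slideway above 0.3 N and contact force between each of mallet, gauge and board below 0.2 N and value of joint pin above 0.0175 m); the arm keeps its last pose, push and grip.
It fails at once if the board is tipped by more than 0.12 rad (angle between board_nose's own z axis and vertical above 0.12 rad).
It fails at once if the board is lifted more than 15 mm off the runners (height (world z) of board_grip above 0.136 m).
It fails at once if the pin is pressed with the gripper (contact force between the fingers and pin above 1 N).
It fails at once if a bystander is moved more than 30 mm (distance of any of flask_a, flask_b, flask_c, weight, spanner, jar from where it was at the start of the episode above 0.03 m).
It also fails if it takes over 59 s, if anything falls off the work surface, if the arm or the gripper's body presses on something with over 40 N, if the wrist force passes 120 N, or if a joint passes its speed limit or range.

## Robot

A 6-joint arm with a two-finger parallel gripper is mounted at the origin on the work surface. World frame = base frame: x ahead of the robot, y to its left, z up, the work surface at z = 0. Lengths are in mm, angles in rad, forces in N, time in s.
With the tool pointing down it reaches from about 300 to 1000 mm from the base axis. Payload 5.1 kg.
Tool frame: the origin (TCP) lies midway between the tips of the shut fingers; the grasp point (between the pads) lies 19 mm behind it; z points along the fingers, y is the direction in which the jaws open and shut (so a half turn about z gives the same grasp; the last joint's range is limited). The gripper opens to 95 mm and grips with 3 to 60 N. Pads are 20 mm wide; open, the fingers measure 119 mm over their backs; the gripper's body (75 mm by 180 mm) begins 59 mm behind the grasp point.
Start: joints at [-1.259, 0.124, 1.65, -0, 1.367, -0.083], TCP at [249.973, -599.999, 214.656] pointing down, gripper open.
Joint ranges: [-2.61, 2.61], [-1.02, 2.33], [0.03, 2.71], [-1.35, 4.49], [0.32, 2.68], [-2.91, 2.91]. Speed limits (rad/s): [2.57, 2.57, 3.14, 3.14, 3.14, 3.14].

## Interface

Orientations are given as a unit quaternion [w, x, y, z].
In Python, from rig import bot, grab_frame gives the robot as it stands. The module is installed in compiled form; this text tells all that it offers.
- The arm moves only by the tool step_arm, never from a script. Its argument "series" is a list of rows, each an object with "linear": the shift along the tool's x, y, z in mm, a list of three; "twist": the turn about the tool's z in units of 6 degrees (1.0 is 6 degrees). In form: [{"linear": [tx, ty, tz], "twist": twist}, ...]. A call has 1 to 8 rows; each row is the pose to reach, as a shift and turn from the pose commanded when the call began, along the tool's axes at that moment; what a row does not reach only later rows make up. A row lasts 1/12 s, in which the tool goes at most 41.7 mm and 7.16 degrees, less where a joint would pass 70% of its speed; a pose out of reach is approached as far as the arm can. A call with a gripper value outside its range is refused whole. "fingers" is the gripper's target within -1 to 1 (shut at 1, half-way at 0, fully open at -1), set as the call begins (left out, the last holds). The fingers move at their own pace and stop on an object; "newtons" is the grip in N (left out, the last holds). Time passes only in rows, so rows that repeat a pose let the fingers close. It gives the time, the measured TCP pose, the force and the opening at its end, in the units of the state.
- bot.state(): the state, without advancing time (a new reading comes with each control period).
- grab_frame(name): name is "scene" or "side" or "wrist"; returns a dict with "image" (384x512x3 uint8, red, green, blue), "fx", "fy", "cx", "cy" (pixels), "world_to_cam" (4x4, takes a point from world to camera coordinates). Camera axes: x right, y down, z forward; pixel columns grow to the right and rows downward; lengths in mm; the calibration is good to about 2 mm. A picture is of the moment at which its call begins. There is no depth.
- bot.close_job(): hands the job in, once; it reports no verdict.
The state is a dict: "time": time; "joint_positions": joint angles; "joint_velocities": joint speeds; "effort": joint torques, N m; "tcp_pos": TCP position; "orientation": TCP orientation; "force": force on the tool from outside, world axes, zero at the start; "wrist_torque": the same for the moment, N m; "grip_width": finger opening in mm.
Only numpy, scipy, OpenCV 4.12 (cv2) and the standard library are available. Lean on these libraries where they do the work, as an engineer would, in place of code of your own. Each camera call takes 0.05 s, during which the arm holds its last target. There are 200 camera calls.

## Working session

There is one attempt and no reset: what is moved stays moved. The work goes in short steps, Python scripts to look and compute and a tool call to move; the robot and the scene stay as the last step left them, time stands still between calls to the robot, and variables do not carry over. Pictures are saved under pics/ and viewed, about 8 in all and at most 12, crops included, and the job is handed in when it is done.

Besides the shell and the picture viewer there is one more tool, called after "Call:" as name(argument=value, ...) on one line, values as JSON. step_arm: Moves the arm, as the interface text tells. Its arguments: {"type":"object","properties":{"series":{"type":"array","items":{"type":"object","properties":{"linear":{"type":"array","items":{"type":"number"}},"twist":{"type":"number"}}}},"fingers":{"type":"number"},"newtons":{"type":"number"}},"required":["series"]}

```bash
mkdir -p pics; cat > h.py <<'E'
import numpy as np, cv2, pickle
from rig import bot, grab_frame
def snap(n,tag):
    f=grab_frame(n); cv2.imwrite(f'pics/{tag}.png',cv2.cvtColor(f['image'],cv2.COLOR_RGB2BGR)); pickle.dump(f,open(f'pics/{tag}.pkl','wb')); return f
def load(tag): return pickle.load(open(f'pics/{tag}.pkl','rb'))
def ray(f,u,v):
    M=np.array(f['world_to_cam']);R,t=M[:3,:3],M[:3,3]
    return -R.T@t, R.T@np.array([(u-f['cx'])/f['fx'],(v-f['cy'])/f['fy'],1.])
def atz(f,u,v,z):
    o,d=ray(f,u,v); return o+d*(z-o[2])/d[2]
def tri(*obs):
    A=np.zeros((3,3));b=np.zeros(3)
    for f,u,v in obs:
        o,d=ray(f,u,v);d/=np.linalg.norm(d);P=np.eye(3)-np.outer(d,d);A+=P;b+=P@o
    p=np.linalg.solve(A,b); return p,[proj(f,p)-np.array([u,v]) for f,u,v in obs]
def proj(f,p):
    M=np.array(f['world_to_cam']);q=M[:3,:3]@p+M[:3,3]; return np.array([f['fx']*q[0]/q[2]+f['cx'],f['fy']*q[1]/q[2]+f['cy']])
def crop(tag,u0,v0,u1,v1,out,s):
    im=cv2.imread(f'pics/{tag}.png')[v0:v1,u0:u1]; return cv2.resize(im,None,fx=s,fy=s,interpolation=cv2.INTER_CUBIC)
E
python3 - <<'E'
from h import *
a=snap('scene','s0');b=snap('side','d0');c=snap('wrist','w0')
for f in(a,b,c):print(np.round(ray(f,f['cx'],f['cy']),2).tolist(),f['fx'])
im=[cv2.imread(f'pics/{t}.png') for t in('s0','d0')]
cv2.imwrite('pics/v1.png',cv2.resize(im[0],(800,600)));cv2.imwrite('pics/v2.png',cv2.resize(im[1],(800,600)))
print(bot.state())
E
```

```text
[[1111.37, 878.65, 1207.04], [-0.39, -0.58, -0.71]] 492.66949005790366
[[1.22, -996.2, 972.36], [0.36, 0.69, -0.63]] 397.3673784481643
[[323.66, -568.28, 382.29], [-0.26, -0.11, -0.96]] 279.38548253009384
{'time': 0.15, 'joint_positions': array([-1.25857749e+00,  1.24344159e-01,  1.65140636e+00,  3.95844639e-05,
        1.36751699e+00, -8.25869532e-02]), 'joint_velocities': array([ 0.00036871, -0.00034263, -0.00351409, -0.00139715,  0.00219955,
        0.00049633]), 'effort': array([ 4.35953152e-04, -4.18192470e+01, -3.60471547e+01,  7.75026809e-02,
        4.68725804e-02, -1.04131539e-04]), 'tcp_pos': array([ 249.83823962, -599.49783537,  213.64941759]), 'orientation': array([-8.34133682e-04,  9.80579680e-01,  1.96119323e-01, -7.66851094e-05]), 'force': array([ 0.86448106,  0.07484629, -0.6002191 ]), 'wrist_torque': array([ 0.02199716, -0.01507668,  0.00596979]), 'grip_width': 95.24794824914339}
```

View pics/v1.png

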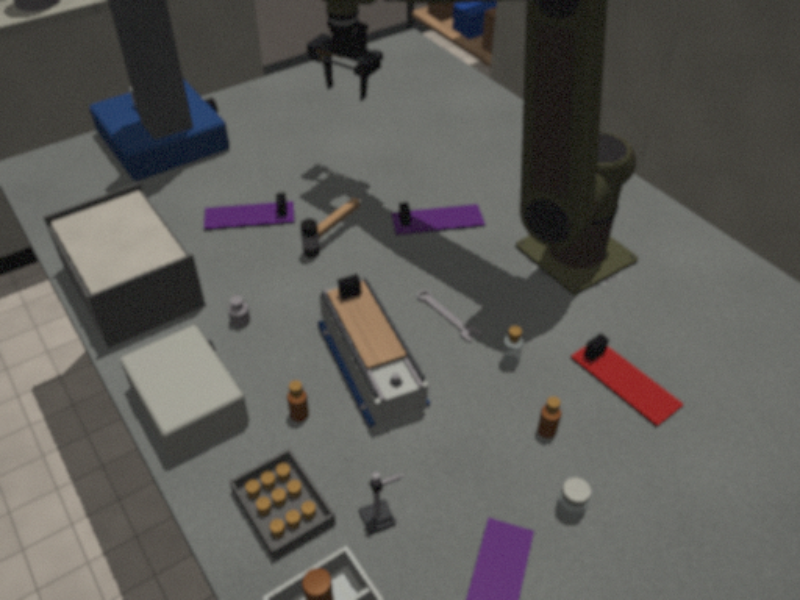

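View pics/v2.png

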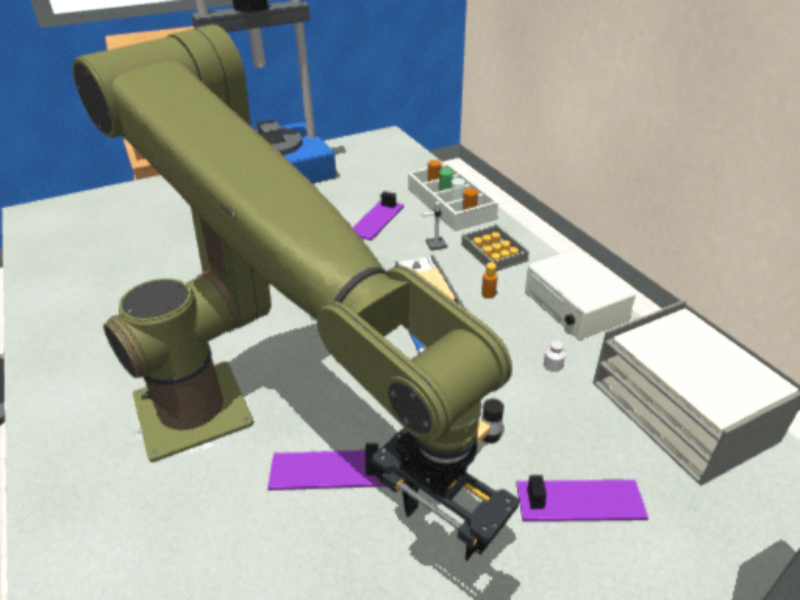

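The two pictures show these candidates for the grip block (scene, 800x600 px):
- Plywood board's black block at (349,287), on the slideway.
- Purple boards' blocks at (281,203) and (404,212).
- Red board's block at (596,347).
- A purple board at (500,560).

I choose (349,287). The mallet head is at (310,238) with its handle end at (358,205). The pin is at (396,380) and the gauge tip at (400,478). I'll check with a close crop.

```bash
python3 - <<'E'
from h import *
cv2.imwrite('pics/v3.png',crop('s0',180,115,300,230,'',5.2))
f=load('s0');k=.64
for n,u,v,z in[('head top',309,224,90),('head bot',312,249,0),('handle end',359,203,45),('pin',396,380,106),('tip',400,478,107),('gripblock top',348,280,132),('front L corner top',377,400,84),('front R',424,379,84),('rear',322,295,84),
 ('flaskA',298,415,0),('weight',239,320,0),('spanner',444,315,0),('flc',512,360,0),('gaugefoot',377,517,0)]:
  print(n,np.round(atz(f,u*k,v*k,z)))
E
```

```text
head top [ 512. -346.   90.]
head bot [ 504. -360.    0.]
handle end [ 348. -396.   45.]
pin [611. 148. 106.]
tip [721. 322. 107.]
gripblock top [ 557. -102.  132.]
front L corner top [655. 153.  84.]
front R [556. 161.  84.]
rear [ 601. -137.   84.]
flaskA [767.  43.   0.]
weight [ 749. -248.    0.]
spanner [375. -12.   0.]
flc [336. 168.   0.]
gaugefoot [760. 309.   0.]
```

View pics/v3.png

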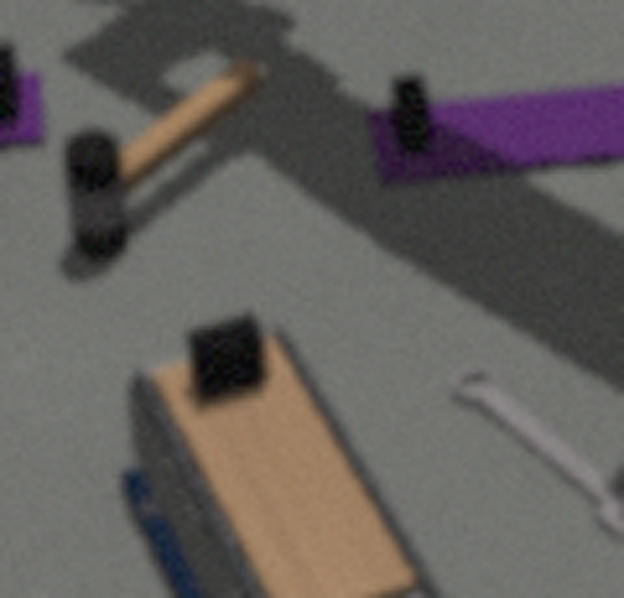

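The crop confirms the plywood board with the black block on the slideway (block at crop (228,360)). The mallet head is at (97,195) and its handle runs to (245,72). Next I'll look with the wrist camera from near the mallet.

Call:
step_arm(series=[{"linear": [32,-18,-11],"twist": 0.2},{"linear": [64,-36,-22],"twist": 0.4},{"linear": [96,-54,-33],"twist": 0.6},{"linear": [128,-72,-44],"twist": 0.8},{"linear": [160,-90,-55],"twist": 1.0},{"linear": [192,-108,-66],"twist": 1.2},{"linear": [224,-126,-77],"twist": 1.27},{"linear": [254,-143,-86],"twist": 1.27}], fingers=-1)

```text
time: 0.82
tcp_pos: [430.4, -368.6, 301.4]
orientation: [0.0, 0.991, 0.13, 0.0]
force: [-0.5, -0.7, 0.2]
grip_width: 94.5
```

```bash
python3 - <<'E'
from h import *
f=snap('wrist','w1');s=bot.state();print(s['tcp_pos'],s['orientation'],s['time'])
for n,p in [('head top',(508,-353,90)),('hend',(348,-396,45)),('blk',(557,-102,132)),('pin',(611,148,106))]: print(n,proj(f,np.array(p)))
cv2.imwrite('pics/v4.png',cv2.resize(cv2.imread('pics/w1.png'),(800,600)))
E
```

```text
[ 434.04816525 -364.90036404  303.70218574] [-9.28480676e-05  9.91122807e-01  1.32919464e-01  2.82644815e-03] 0.8667
head top [264.34913935 111.05709811]
hend [263.57688089 216.99229976]
blk [46.18090063 -0.38538054]
pin [-183.19535162 -123.03383326]
```

View pics/v4.png

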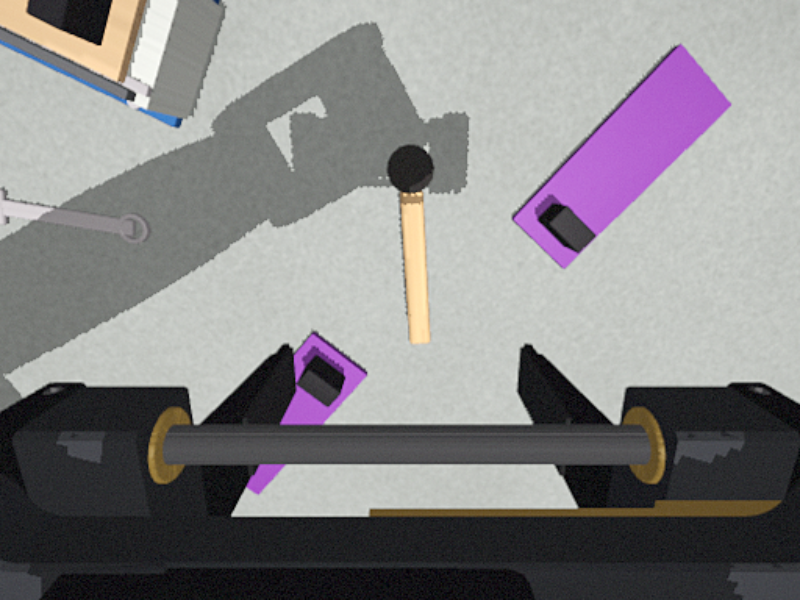

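The wrist view shows the head top at (410,167), the handle axis from (412,204) to (420,340), and the block corner of the slideway at top left.

```bash
python3 - <<'E'
from h import *
f=load('w1');s=load('s0');k=.64
print('head top tri',tri((f,410*k,167*k),(s,198.3,143.5)))
print('hend tri',tri((f,420*k,338*k),(s,227.5,129)))
h=atz(f,410*k,167*k,90);a=atz(f,412*k,206*k,56);e=atz(f,420*k,342*k,56)
print(h,a,e,np.linalg.norm((e-h)[:2]));d=(h-e)[:2];d/=np.linalg.norm(d);d2=(a-e)[:2]
print('ang',np.degrees(np.arctan2(d[1],d[0])),np.degrees(np.arctan2(d2[1],d2[0])),'grip',h[:2]-60*d, 'e based',e[:2]+112*d)
st=bot.state();o=st['orientation'];w,x,y,z=o;print('toolx ang',np.degrees(np.arctan2(2*(x*y+w*z),1-2*(y*y+z*z))),st['tcp_pos'])
E
```

```text
head top tri (array([ 510.75108157, -348.35581099,   86.63911121]), [array([-0.95073094,  1.10960143]), array([-0.52739139,  0.03800757])])
hend tri (array([ 352.36090662, -403.82562858,   46.43395791]), [array([ 0.15100752, -0.26548471]), array([ 0.11811956, -0.05463754])])
[ 512.37514677 -349.18062194   90.        ] [ 479.85380796 -360.19826438   56.        ] [ 351.17367279 -403.59799275   56.        ] 170.1386653792312
ang 18.653327262066792 18.63761918579747 grip [ 455.52687882 -368.37109955] e based [ 457.29043964 -367.77576788]
toolx ang 15.27681238512637 [ 434.04816525 -364.90036404  303.70218574]
```

Call:
step_arm(series=[{"linear": [13,2,0],"twist": -0.3},{"linear": [26,4.6,40],"twist": -0.61},{"linear": [26,4.6,80],"twist": -0.61},{"linear": [26,4.6,120],"twist": -0.61},{"linear": [26,4.6,160],"twist": -0.61},{"linear": [26,4.6,200],"twist": -0.61},{"linear": [26,4.6,240],"twist": -0.61},{"linear": [26,4.6,274],"twist": -0.61}])

```text
time: 1.53
tcp_pos: [454.1, -367.7, 22.6]
orientation: [-0.001, 0.987, 0.162, -0.001]
force: [0.4, 0.5, -0.9]
grip_width: 95.3
```

Call:
step_arm(series=[{"linear": [0,0,0],"twist": 0},{"linear": [0,0,0],"twist": 0},{"linear": [0,0,0],"twist": 0},{"linear": [0,0,0],"twist": 0},{"linear": [0,0,0],"twist": 0},{"linear": [0,0,0],"twist": 0}], fingers=1, newtons=55)

```text
time: 2.03
tcp_pos: [457.0, -369.3, 29.3]
orientation: [0.002, 0.987, 0.162, 0.001]
force: [0.4, 0.1, 0.5]
grip_width: 60.7
```

Call:
step_arm(series=[{"linear": [0,0,0],"twist": 0},{"linear": [0,0,0],"twist": 0},{"linear": [0,0,0],"twist": 0},{"linear": [0,0,0],"twist": 0},{"linear": [0,0,0],"twist": 0},{"linear": [0,0,0],"twist": 0},{"linear": [0,0,0],"twist": 0},{"linear": [0,0,0],"twist": 0}])

```text
time: 2.7
tcp_pos: [455.7, -368.0, 26.6]
orientation: [-0.0, 0.987, 0.162, -0.0]
force: [-0.5, 0.1, -0.5]
grip_width: 21.4
```

Call:
step_arm(series=[{"linear": [0,0,-20],"twist": 0},{"linear": [0,0,-50],"twist": 0},{"linear": [0,0,-85],"twist": 0},{"linear": [0,0,-120],"twist": 0},{"linear": [0,0,-155],"twist": 0},{"linear": [0,0,-190],"twist": 0},{"linear": [0,0,-200],"twist": 0},{"linear": [0,0,-200],"twist": 0}])

```text
time: 3.37
tcp_pos: [457.0, -369.2, 230.0]
orientation: [0.003, 0.987, 0.162, 0.002]
force: [-0.1, 0.0, -2.8]
grip_width: 21.6
```

```bash
python3 - <<'E'
from h import *
f=snap('wrist','w2');ps=[]
for i in range(3): s=bot.state();print(s['tcp_pos'],s['force'],s['wrist_torque'],s['grip_width'],s['orientation']);grab_frame('wrist')
for n,p in [('head top',(513,-349,290)),('hend',(350,-403,256))]: print(n,proj(f,np.array(p))*1.5625)
cv2.imwrite('pics/v5.png',cv2.resize(cv2.imread('pics/w2.png'),(800,600)))
E
```

```text
[ 455.79149036 -368.16633458  226.57770225] [-0.62748696  0.07201918 -3.92967606] [-0.03209885  0.23838089  0.0233243 ] 21.578435978337083 [4.37439029e-04 9.86765728e-01 1.62151715e-01 1.69301614e-04]
[ 454.89118324 -367.28911532  224.09468946] [-0.31290148  0.43068531 -4.53128551] [-0.05754325  0.23202633  0.00244299] 21.729705158055136 [-0.00132003  0.98676523  0.16214611 -0.00113084]
[ 454.40709994 -366.83232042  222.74573593] [ 0.04546591  0.74627374 -3.96449453] [-0.00891886  0.22751245  0.02333987] 21.615454944358714 [-0.00233589  0.98676033  0.16215774 -0.00186011]
head top [405.51132505 256.37133875]
hend [403.14098179 629.80218605]
```

View pics/v5.png

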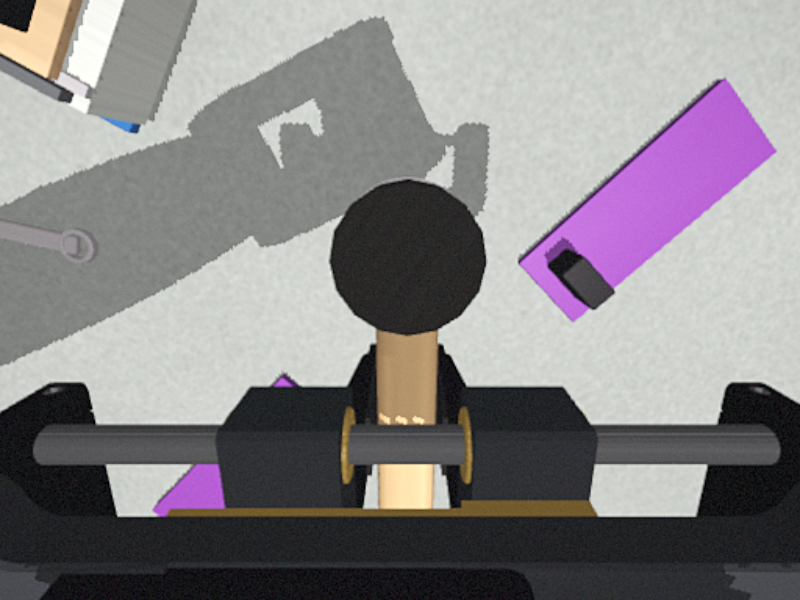

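The mallet is held level (head at (408,257), handle straight). I'll survey the slideway while holding it.

Call:
step_arm(series=[{"linear": [19,-34,-10],"twist": 0},{"linear": [38,-68,-20],"twist": 0},{"linear": [57,-102,-30],"twist": 0},{"linear": [76,-136,-40],"twist": 0},{"linear": [95,-170,-50],"twist": 0},{"linear": [114,-204,-60],"twist": 0},{"linear": [133,-238,-68],"twist": 0},{"linear": [150,-272,-74],"twist": 0}])

```text
time: 4.23
tcp_pos: [510.2, -60.2, 298.4]
orientation: [-0.001, 0.987, 0.162, -0.002]
force: [1.0, 0.4, -3.6]
grip_width: 21.8
```

Call:
step_arm(series=[{"linear": [0,0,0],"twist": 0},{"linear": [0,0,0],"twist": 0},{"linear": [0,0,0],"twist": 0},{"linear": [0,0,0],"twist": 0},{"linear": [0,0,0],"twist": 0},{"linear": [0,0,0],"twist": 0}])

```text
time: 4.73
tcp_pos: [510.5, -63.5, 299.8]
orientation: [-0.0, 0.987, 0.161, -0.001]
force: [0.4, 0.3, -3.3]
grip_width: 21.6
```

```bash
python3 - <<'E'
from h import *
f=snap('wrist','w3');s=bot.state();print(s['tcp_pos'],s['orientation'],s['joint_positions'])
cv2.imwrite('pics/v6.png',cv2.resize(cv2.imread('pics/w3.png'),(800,600),interpolation=cv2.INTER_CUBIC))
E
```

```text
[510.57798092 -63.37198134 300.12987287] [-1.36972565e-04  9.86925612e-01  1.61175820e-01 -4.15509760e-04] [-2.27820066e-01 -2.19080416e-01  1.83906003e+00 -6.23823644e-05
  1.52248583e+00  1.01921540e+00]
```

View pics/v6.png

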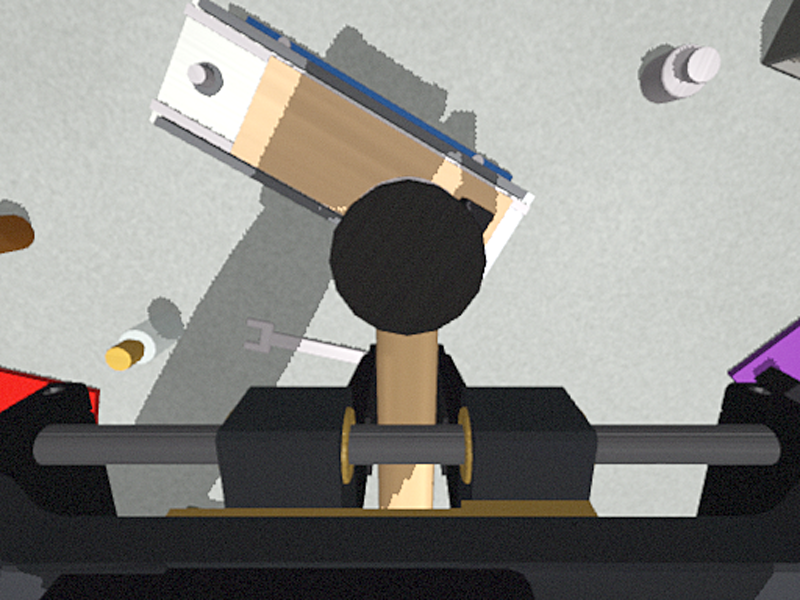

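The wrist view shows the pin top at (198,73), the board's front edge from (270,57) to (233,150) with a gap to the pin, and the near fence from (157,120) to (335,213).

```bash
python3 - <<'E'
from h import *
f=load('w3');s=load('s0');k=.64
print('pin tri',tri((f,198*k,73*k),(s,396*k,379*k)))
P=lambda u,v,z:atz(f,u*k,v*k,z)
p=P(198,73,106);print('pin',p)
a,b=P(270,57,100),P(233,150,100);print('board front',a,b,np.linalg.norm(a-b))
c,d=P(157,120,97),P(335,213,97);e=(c-d)[:2];print('fence',c,d,'ang',np.degrees(np.arctan2(e[1],e[0])))
n=(a-b)[:2];print('front edge normal ang',np.degrees(np.arctan2(n[1],n[0]))+90)
c,d=P(237,3,97),P(525,188,97);e=(c-d)[:2];print('fence far(outer?)',c,d,np.degrees(np.arctan2(e[1],e[0])))
cv2.imwrite('pics/v7.png',cv2.resize(cv2.imread('pics/w3.png')[0:150,90:350],None,fx=3,fy=3,interpolation=cv2.INTER_CUBIC))
E
```

```text
pin tri (array([604.32489477, 138.91162892,  94.7078086 ]), [array([-0.10117361,  0.1238825 ]), array([-0.06499612,  0.01532862])])
pin [603.95389943 133.4980521  106.        ]
board front [632.32937886  86.79061986 100.        ] [558.07806703  99.31721237 100.        ] 75.30054998336584
fence [560.82716209 162.16757602  97.        ] [535.88490046   8.87145194  97.        ] ang 80.75859210650741
front edge normal ang 80.42406530137765
fence far(outer?) [659.77684183 119.232866    97.        ] [ 605.16071186 -134.03587836   97.        ] 77.83080335807053
```

View pics/v7.png

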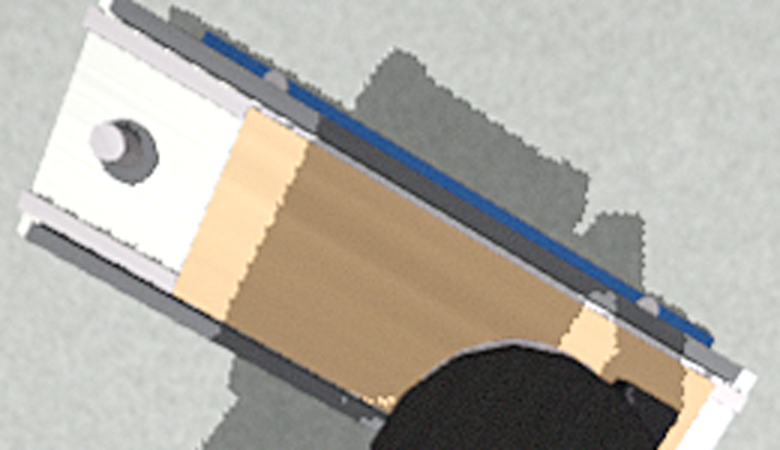

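Call:
step_arm(series=[{"linear": [17,-30,0],"twist": 0},{"linear": [34,-61,0],"twist": 0},{"linear": [51,-91,0],"twist": 0},{"linear": [51,-91,0],"twist": 0},{"linear": [51,-91,0],"twist": 0},{"linear": [51,-91,0],"twist": 0},{"linear": [51,-91,0],"twist": 0},{"linear": [51,-91,0],"twist": 0}])

```text
time: 5.45
tcp_pos: [530.0, 39.0, 300.7]
orientation: [0.0, 0.987, 0.161, -0.0]
force: [0.7, -0.6, -3.2]
grip_width: 21.6
```

```bash
python3 - <<'E'
from h import *
f=snap('wrist','w4');s=bot.state();print(s['tcp_pos'],s['orientation'])
print('pin pred',proj(f,np.array([604,133.5,106])))
a=cv2.resize(cv2.imread('pics/w4.png')[0:200,100:360],None,fx=3,fy=3,interpolation=cv2.INTER_CUBIC)
cv2.imwrite('pics/v8.png',a)
E
```

```text
[529.98610259  39.10741926 300.70256159] [6.39762767e-05 9.86918213e-01 1.61221697e-01 2.33918391e-05]
pin pred [206.74839215  93.07962685]
```

View pics/v8.png

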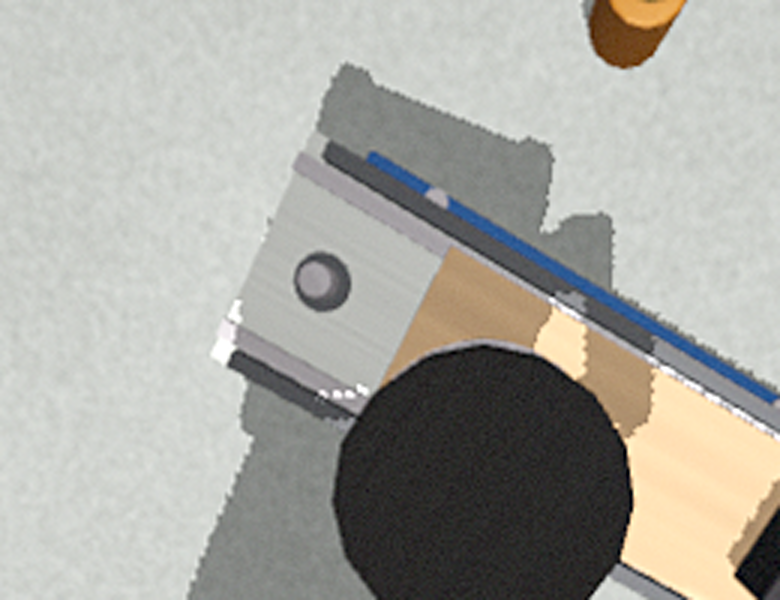

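The crop shows the pin top at (316,278), within 1.5 px of the prediction, with the board's front edge clear of it (445,248)-(385,385).

```bash
python3 - <<'E'
from h import *
f=load('w3');g=load('w4');k=.64
print('pin tri',tri((f,125.7,47.3),(g,205.3,92.7)))
C=lambda u,v,z:atz(g,100+u/3,v/3,z)
p=C(316,278,105);a,b=C(447,248,100),C(385,385,100);print(p,a,b)
e=(a-b)[:2]/np.linalg.norm((a-b)[:2]);print('ang',np.degrees(np.arctan2(e[1],e[0]))+90)
w=tri((f,410*k,257*k),(g,100+483/3,495/3));
hd=C(483,495,319+26);print('head top',hd)
c,d=C(345,160,97),C(770,400,97);e=(c-d)[:2];print('far fence',np.degrees(np.arctan2(e[1],e[0])),c,d)
E
```

```text
pin tri (array([603.4780013 , 136.00406426, 102.71157947]), [array([ 0.11828539, -0.30093835]), array([-0.13130999,  0.27717246])])
[603.90429853 135.46581588 105.        ] [632.262283    88.39367658 100.        ] [571.40254472  96.76052477 100.        ]
ang 82.17218546716832
head top [583.3910439   57.22367057 345.        ]
far fence 80.82041159088699 [650.95799624 137.82631964  97.        ] [618.35833434 -63.90540439  97.        ]
```

Call:
step_arm(series=[{"linear": [15,-24,10],"twist": 0},{"linear": [30,-48,20],"twist": 0},{"linear": [44,-70,40],"twist": 0},{"linear": [44,-70,80],"twist": 0},{"linear": [44,-70,115],"twist": 0},{"linear": [44,-70,140],"twist": 0},{"linear": [44,-70,155],"twist": 0},{"linear": [44,-70,155],"twist": 0}], newtons=60)

```text
time: 6.17
tcp_pos: [546.1, 119.5, 140.4]
orientation: [-0.0, 0.987, 0.162, -0.005]
force: [-0.1, -0.4, -5.0]
grip_width: 21.7
```

Call:
step_arm(series=[{"linear": [0,0,4],"twist": 0},{"linear": [0,0,8],"twist": 0},{"linear": [0,0,12],"twist": 0},{"linear": [0,0,16],"twist": 0},{"linear": [0,0,20],"twist": 0},{"linear": [0,0,24],"twist": 0},{"linear": [0,0,24],"twist": 0},{"linear": [0,0,24],"twist": 0}])

```text
time: 6.83
tcp_pos: [550.3, 120.6, 122.4]
orientation: [0.0, 0.987, 0.162, 0.001]
force: [1.4, -0.7, -0.1]
grip_width: 21.7
```

```bash
python3 - <<'E'
from h import *
s=bot.state();print(s['tcp_pos'],s['force'],s['wrist_torque'])
f=snap('scene','s1');snap('wrist','w5')
E
```

```text
[550.26015236 120.56410554 122.44782698] [ 1.41087783 -0.70932337 -0.11572782] [-0.21307526 -0.18947702 -0.04166464]
```

Call:
step_arm(series=[{"linear": [0,0,3],"twist": 0},{"linear": [0,0,6],"twist": 0},{"linear": [0,0,8],"twist": 0},{"linear": [0,0,9],"twist": 0},{"linear": [0,0,9],"twist": 0}])

```text
time: 7.35
tcp_pos: [550.1, 120.6, 112.9]
orientation: [0.0, 0.987, 0.162, 0.001]
force: [4.5, -1.0, 2.1]
grip_width: 21.9
```

Call:
step_arm(series=[{"linear": [0,0,1],"twist": 0},{"linear": [0,0,2],"twist": 0},{"linear": [0,0,2],"twist": 0},{"linear": [0,0,2],"twist": 0}])

```text
time: 7.68
tcp_pos: [550.1, 120.6, 112.1]
orientation: [0.0, 0.987, 0.162, 0.001]
force: [-0.1, -2.1, 7.7]
grip_width: 21.5
```

Call:
step_arm(series=[{"linear": [0,0,1.5],"twist": 0},{"linear": [0,0,3],"twist": 0},{"linear": [0,0,3],"twist": 0},{"linear": [0,0,3],"twist": 0}])

```text
time: 8.02
tcp_pos: [549.8, 120.3, 111.1]
orientation: [0.0, 0.987, 0.162, 0.0]
force: [-8.5, -4.5, 18.2]
grip_width: 21.8
```

```bash
python3 - <<'E'
from h import *
s=bot.state();print(s['tcp_pos'],s['force'],s['wrist_torque'])
snap('wrist','w6')
E
```

```text
[549.78843072 120.27892296 111.10755539] [-8.50196877 -4.45044596 18.21845618] [-0.68807271  0.67015529 -0.15015936]
```

Call:
step_arm(series=[{"linear": [0,0,-10],"twist": 0},{"linear": [0,0,-30],"twist": 0},{"linear": [0,0,-65],"twist": 0},{"linear": [0,0,-100],"twist": 0},{"linear": [-10,15,-133],"twist": 0},{"linear": [-24,38,-160],"twist": 0},{"linear": [-38,60,-185],"twist": 0},{"linear": [-44,70,-193],"twist": 0}])

```text
time: 8.73
tcp_pos: [529.7, 38.6, 303.4]
orientation: [0.0, 0.987, 0.162, 0.001]
force: [1.0, 0.5, -3.5]
grip_width: 21.5
```

Call:
step_arm(series=[{"linear": [0,0,0],"twist": 0},{"linear": [0,0,0],"twist": 0},{"linear": [0,0,0],"twist": 0},{"linear": [0,0,0],"twist": 0},{"linear": [0,0,0],"twist": 0},{"linear": [0,0,0],"twist": 0}])

```text
time: 9.23
tcp_pos: [529.6, 40.9, 299.1]
orientation: [-0.0, 0.987, 0.163, -0.001]
force: [0.7, 0.0, -3.1]
grip_width: 21.8
```

```bash
python3 - <<'E'
from h import *
f=snap('wrist','w7');s=bot.state();print(s['tcp_pos'],s['orientation'])
for z in(106,86):print('pin pred',z,proj(f,np.array([603.8,135.4,z])))
a=cv2.resize(cv2.imread('pics/w7.png')[60:230,140:360],None,fx=3.6,fy=3.5,interpolation=cv2.INTER_CUBIC)
cv2.imwrite('pics/v9.png',a)
E
```

```text
[529.75889685  40.80532851 299.58013408] [-2.53911773e-04  9.86695351e-01  1.62577328e-01 -9.12498220e-04]
pin pred 106 [206.95490666  92.33595325]
pin pred 86 [209.79567107  93.24572322]
```

View pics/v9.png

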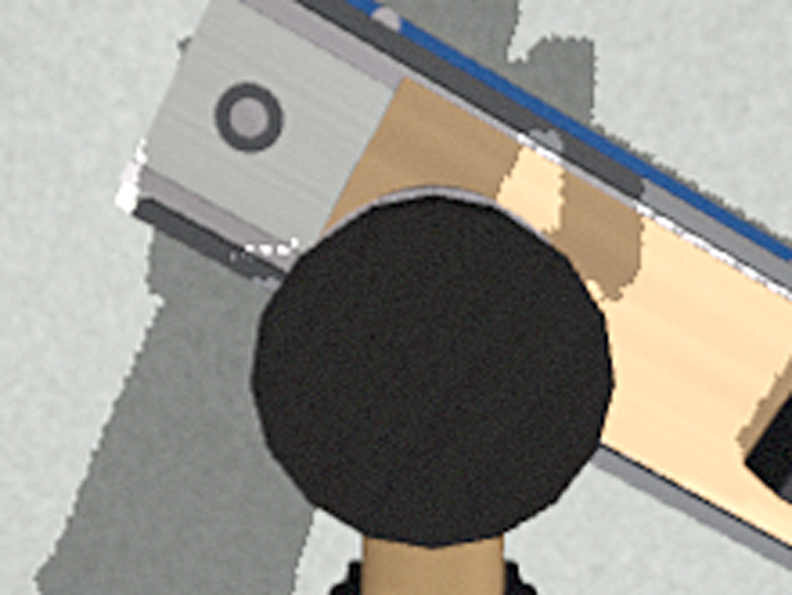

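The pin is now concentric with its hole ring at crop (249,117). That is full-frame (209.2,93.4) against (209.8,93.2) predicted for z = 86, so it is at the bottom. Next I return the mallet.

Call:
step_arm(series=[{"linear": [-20,36,0],"twist": 0},{"linear": [-40,72,0],"twist": 0},{"linear": [-60,108,0],"twist": 0},{"linear": [-80,144,0],"twist": 0},{"linear": [-100,180,0],"twist": 0},{"linear": [-120,216,0],"twist": 0},{"linear": [-140,252,0],"twist": 0},{"linear": [-160,288,0],"twist": 0}])

```text
time: 9.95
tcp_pos: [470.0, -285.6, 300.7]
orientation: [0.0, 0.987, 0.162, 0.0]
force: [1.2, -0.1, -3.6]
grip_width: 21.4
```

Call:
step_arm(series=[{"linear": [-20,37,0],"twist": 0},{"linear": [-41,75,10],"twist": 0},{"linear": [-41,75,45],"twist": 0},{"linear": [-41,75,82],"twist": 0},{"linear": [-41,75,120],"twist": 0},{"linear": [-41,75,158],"twist": 0},{"linear": [-41,75,190],"twist": 0},{"linear": [-41,75,215],"twist": 0}])

```text
time: 10.62
tcp_pos: [454.5, -366.7, 81.8]
orientation: [-0.002, 0.987, 0.162, -0.001]
force: [-0.3, -0.2, -3.5]
grip_width: 21.7
```

Call:
step_arm(series=[{"linear": [0,0,20],"twist": 0},{"linear": [0,0,35],"twist": 0},{"linear": [0,0,45],"twist": 0},{"linear": [0,0,51],"twist": 0},{"linear": [0,0,55],"twist": 0},{"linear": [0,0,58],"twist": 0},{"linear": [0,0,58],"twist": 0},{"linear": [0,0,58],"twist": 0}])

```text
time: 11.28
tcp_pos: [456.3, -368.5, 28.6]
orientation: [0.001, 0.987, 0.162, 0.001]
force: [0.2, 0.4, -2.6]
grip_width: 22.1
```

Call:
step_arm(series=[{"linear": [0,0,1],"twist": 0},{"linear": [0,0,1.5],"twist": 0},{"linear": [0,0,1.5],"twist": 0},{"linear": [0,0,1.5],"twist": 0}])

```text
time: 11.62
tcp_pos: [455.8, -368.1, 26.4]
orientation: [0.0, 0.987, 0.162, 0.0]
force: [-0.8, 0.7, -3.5]
grip_width: 21.6
```

Call:
step_arm(series=[{"linear": [0,0,0],"twist": 0},{"linear": [0,0,0],"twist": 0},{"linear": [0,0,0],"twist": 0},{"linear": [0,0,0],"twist": 0},{"linear": [0,0,0],"twist": 0},{"linear": [0,0,0],"twist": 0},{"linear": [0,0,0],"twist": 0},{"linear": [0,0,0],"twist": 0}], fingers=-1)

```text
time: 12.28
tcp_pos: [455.7, -368.0, 26.2]
orientation: [-0.0, 0.987, 0.162, 0.0]
force: [-0.4, 0.1, 0.2]
grip_width: 70.0
```

Call:
step_arm(series=[{"linear": [0,0,0],"twist": 0},{"linear": [0,0,0],"twist": 0},{"linear": [0,0,0],"twist": 0},{"linear": [0,0,0],"twist": 0},{"linear": [0,0,-20],"twist": 0},{"linear": [0,0,-50],"twist": 0},{"linear": [0,0,-90],"twist": 0},{"linear": [0,0,-130],"twist": 0}])

```text
time: 12.95
tcp_pos: [454.9, -367.3, 156.3]
orientation: [-0.001, 0.987, 0.162, -0.001]
force: [1.6, -0.2, 0.9]
grip_width: 95.3
```

Call:
step_arm(series=[{"linear": [20,-30,-18],"twist": 0.6},{"linear": [40,-60,-36],"twist": 1.2},{"linear": [60,-90,-54],"twist": 1.8},{"linear": [80,-120,-72],"twist": 2.4},{"linear": [100,-152,-90],"twist": 3.0},{"linear": [120,-184,-108],"twist": 3.6},{"linear": [140,-216,-126],"twist": 4.2},{"linear": [161,-248,-144],"twist": 4.64}])

```text
time: 13.62
tcp_pos: [528.6, -80.6, 300.8]
orientation: [0.0, 0.997, -0.082, 0.0]
force: [1.3, -0.3, -0.5]
grip_width: 95.1
```

```bash
python3 - <<'E'
from h import *
f=snap('wrist','w8');s=bot.state();print(s['tcp_pos'],s['orientation'],s['time'])
E
```

```text
[531.34114235 -75.31468888 305.41286505] [-0.00192608  0.99684437 -0.07925669  0.00399504] 13.6667
```

Call:
step_arm(series=[{"linear": [4,-40,0],"twist": 0},{"linear": [8,-80,0],"twist": 0},{"linear": [12,-120,0],"twist": 0},{"linear": [16,-160,0],"twist": 0},{"linear": [20,-200,0],"twist": 0},{"linear": [24,-240,0],"twist": 0},{"linear": [27,-280,0],"twist": 0},{"linear": [27,-280,0],"twist": 0}])

```text
time: 14.33
tcp_pos: [600.3, 195.4, 298.7]
orientation: [-0.001, 0.997, -0.077, -0.001]
force: [-0.3, -1.2, -0.4]
grip_width: 95.1
```

Call:
step_arm(series=[{"linear": [0,0,0],"twist": 0},{"linear": [0,0,0],"twist": 0},{"linear": [0,0,0],"twist": 0},{"linear": [0,0,0],"twist": 0},{"linear": [0,0,0],"twist": 0},{"linear": [0,0,0],"twist": 0}])

```text
time: 14.83
tcp_pos: [600.1, 188.6, 300.0]
orientation: [-0.0, 0.997, -0.081, 0.0]
force: [-0.1, -0.2, 0.4]
grip_width: 95.2
```

```bash
python3 - <<'E'
from h import *
f=snap('wrist','w9');s=bot.state();print(s['tcp_pos'],s['orientation'],s['time'])
print(proj(f,np.array([603.8,135.4,86])),proj(f,np.array([721,322,107])))
cv2.imwrite('pics/v10.png',cv2.resize(cv2.imread('pics/w9.png'),(800,600),interpolation=cv2.INTER_CUBIC))
E
```

```text
[600.06428362 188.83097849 299.98194229] [-6.78166928e-05  9.96746266e-01 -8.06029001e-02  2.20263728e-04] 14.8833
[297.96993761 161.10930303] [136.95616767  94.7623831 ]
```

View pics/v10.png

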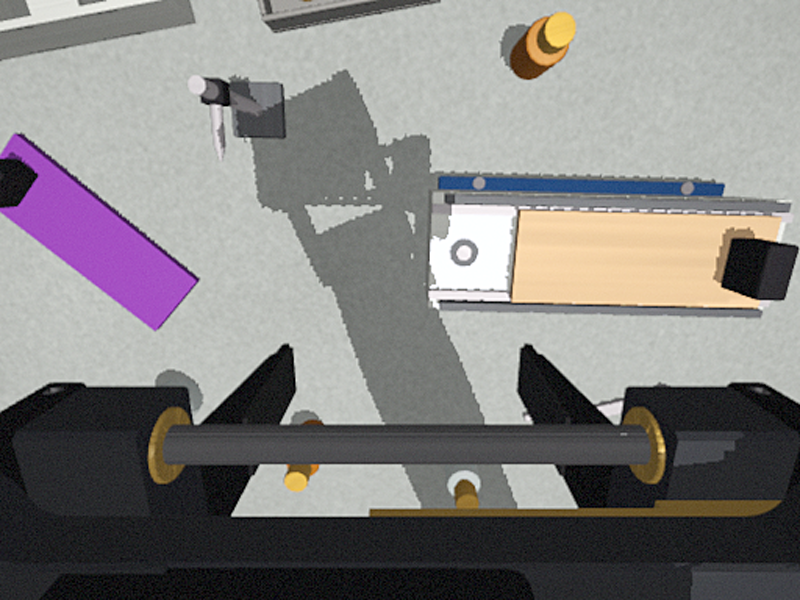

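One wrist view shows everything needed: pointer tip (221,158), pin (464,252), board front edge (517,209)-(512,302), and the grip block at upper right, top about (760,262).

```bash
python3 - <<'E'
from h import *
g=load('w9');f=load('w3');k=.64
C=lambda u,v,z:atz(g,u*k,v*k,z)
t=C(221,157,107);p=C(464,252,86);a,b=C(517,209,100),C(512,302,100)
print('tip',t,'pin',p,'front',a,b,np.linalg.norm(a-b))
e=(a-b)[:2];print('normal ang',np.degrees(np.arctan2(e[1],e[0]))+90)
c,d=C(436,190,97),C(785,206,97);e=(c-d)[:2];print('fence',np.degrees(np.arctan2(e[1],e[0])))
c,d=C(440,306,97),C(758,314,97);e=(c-d)[:2];print('fence',np.degrees(np.arctan2(e[1],e[0])))
for th in(80.2,80.8,81.5):
  u=np.array([np.cos(np.radians(th)),np.sin(np.radians(th))]);m=((a+b)/2)[:2]
  print(th,'tip-front',(t[:2]-m)@u,'pin-front',(p[:2]-m)@u,'tip-pin',(t-p)[:2]@u,'grip',m-192*u, 'lat tip',(t-p)[:2]@np.array([u[1],-u[0]]))
im=cv2.imread('pics/w9.png');A=cv2.resize(im[40:115,110:190],(400,375),interpolation=cv2.INTER_CUBIC);B=cv2.resize(im[120:210,420:512],(383,375),interpolation=cv2.INTER_CUBIC)
cv2.imwrite('pics/v11.png',np.hstack([A,B]))
E
```

```text
tip [713.68569802 318.44433543 107.        ] pin [603.78845183 136.80709658  86.        ] front [635.1748807   90.43741275 100.        ] [555.56848575 102.02089651 100.        ] 80.44473390529436
normal ang 81.72102585847395
fence 78.18127662584946
fence 79.22675765215385
80.2 tip-front 239.11076351752274 pin-front 41.418438465945385 tip-pin 197.69232505157737 grip [562.69145938 -92.96916188] lat tip 77.37723096303026
80.8 tip-front 238.272848815143 pin-front 41.40164101733935 tip-pin 196.87120779780366 grip [564.67449519 -93.30100826] lat tip 79.44317966974043
81.5 tip-front 237.26226373797883 pin-front 41.376305897640265 tip-pin 195.88595784033856 grip [566.99227629 -93.66189113] lat tip 81.84242650836882
```

View pics/v11.png

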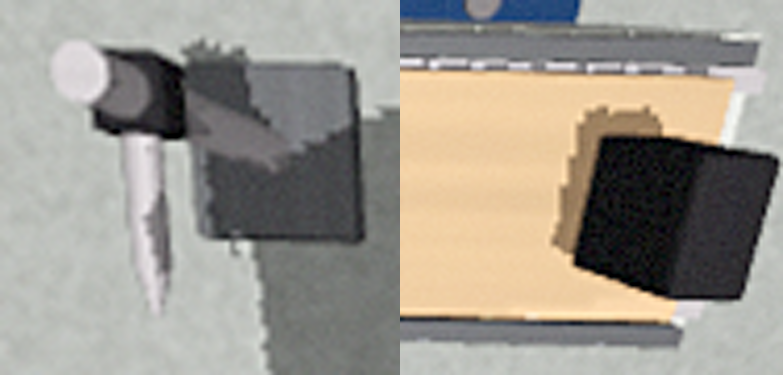

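```bash
python3 - <<'E'
from h import *
g=load('w9');s=load('s0')
def Q(x,y,z):return atz(g,420+(x-400)*92/383,120+y*90/375,z)
for q in[(697,145),(778,155),(742,298),(668,298),(721,224)]:print(Q(*q,142))
print('front bottom edge',Q(575,263,100),Q(603,137,100))
t=atz(g,141.4,102.4,107);print('tip',t,'scene',proj(s,t)/.64)
w8=load('w8');im=cv2.imread('pics/w8.png');p=proj(w8,np.array([564,-93.,142]));print(p)
cv2.imwrite('pics/v12.png',cv2.resize(im[60:260,160:420],(780,600),interpolation=cv2.INTER_CUBIC))
E
```

```text
[585.68674568 -83.16483535 142.        ]
[ 579.10959908 -105.91235097  142.        ]
[537.64440929 -99.31996526 142.        ]
[541.12748246 -77.97304011 142.        ]
[561.3022255 -91.5692279 142.       ]
front bottom edge [540.51522417 -79.88791317 100.        ] [581.11316358 -86.93768348 100.        ]
tip [711.51863958 319.12225681 107.        ] scene [403.83646287 473.96314567]
[265.94134614 148.44147585]
```

Call:
step_arm(series=[{"linear": [1,40,0],"twist": 0},{"linear": [2,80,0],"twist": 0},{"linear": [3,120,0],"twist": 0},{"linear": [5,160,0],"twist": 0.1},{"linear": [6,200,0],"twist": 0.1},{"linear": [7,240,0],"twist": 0.1},{"linear": [8,275,10],"twist": 0.1},{"linear": [8,284,30],"twist": 0.1}])

```text
time: 15.55
tcp_pos: [563.2, -97.1, 273.0]
orientation: [0.001, 0.996, -0.088, 0.003]
force: [-0.3, -0.7, 0.1]
grip_width: 95.2
```

Call:
step_arm(series=[{"linear": [0,0,35],"twist": 0},{"linear": [0,0,70],"twist": 0},{"linear": [0,0,95],"twist": 0},{"linear": [0,0,100],"twist": 0},{"linear": [0,0,100],"twist": 0},{"linear": [0,0,100],"twist": 0},{"linear": [0,0,100],"twist": 0}])

```text
time: 16.13
tcp_pos: [564.2, -92.4, 172.7]
orientation: [0.0, 0.996, -0.085, 0.002]
force: [0.2, -0.4, 1.0]
grip_width: 95.0
```

```bash
python3 - <<'E'
from h import *
f=snap('wrist','wa');s=bot.state();print(s['tcp_pos'],s['orientation'],s['time'])
cv2.imwrite('pics/v12.png',cv2.resize(cv2.imread('pics/wa.png'),(800,600),interpolation=cv2.INTER_CUBIC))
for x in(-12,12):
  for y in(-22,22):
    u=np.array([.1702,.9854]);v=np.array([.9854,-.1702]);q=np.array([562.2,-92.5])+x*u+y*v;print(proj(f,np.array([*q,142]))/.64)
E
```

```text
[564.26713689 -92.34225208 172.77359332] [ 4.10323518e-04  9.96364630e-01 -8.51563312e-02  2.39911838e-03] 16.1833
[431.9504742  386.46746995]
[433.50308219 302.97287068]
[384.46206758 386.45854287]
[383.20742515 302.9635742 ]
```

View pics/v12.png

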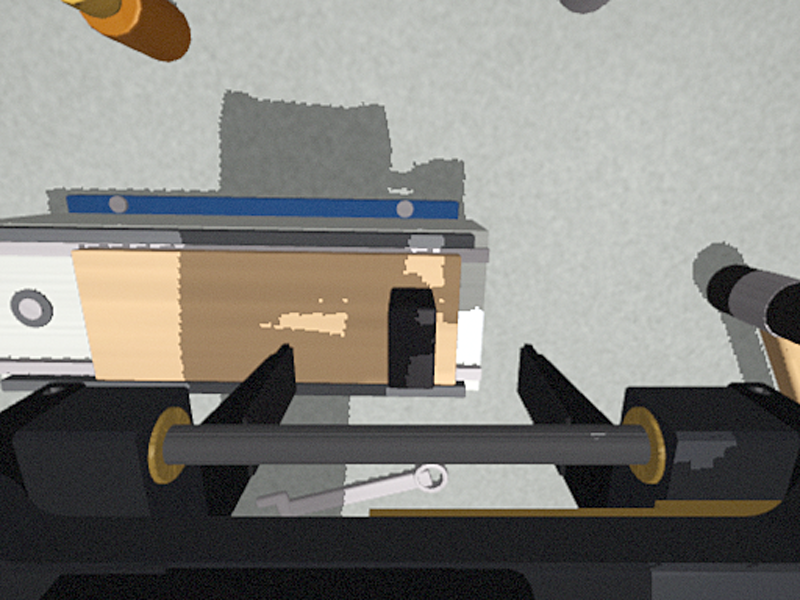

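The wrist view shows the block top at (388-436, 290-386), centred between the fingers and matching the prediction to about 1 mm. The mallet stands upright at right. I've now viewed 12 pictures, so later checks will be numeric.

Call:
step_arm(series=[{"linear": [-2,0,25],"twist": 0},{"linear": [-2,0,45],"twist": 0},{"linear": [-2,0,58],"twist": 0},{"linear": [-2,0,64],"twist": 0},{"linear": [-2,0,64],"twist": 0},{"linear": [-2,0,64],"twist": 0}])

```text
time: 16.68
tcp_pos: [561.3, -91.8, 106.7]
orientation: [0.0, 0.996, -0.085, 0.001]
force: [-0.6, 0.0, 0.5]
grip_width: 94.7
```

Call:
step_arm(series=[{"linear": [0,0,0],"twist": 0},{"linear": [0,0,0],"twist": 0},{"linear": [0,0,0],"twist": 0},{"linear": [0,0,0],"twist": 0},{"linear": [0,0,0],"twist": 0},{"linear": [0,0,0],"twist": 0},{"linear": [0,0,0],"twist": 0},{"linear": [0,0,0],"twist": 0}], fingers=1, newtons=40)

```text
time: 17.35
tcp_pos: [560.6, -91.7, 105.7]
orientation: [-0.0, 0.996, -0.085, -0.0]
force: [-0.6, 0.2, 0.7]
grip_width: 47.1
```

Call:
step_arm(series=[{"linear": [0,0,0],"twist": 0},{"linear": [0,0,0],"twist": 0},{"linear": [0,0,0],"twist": 0},{"linear": [0,0,0],"twist": 0},{"linear": [0,0,0],"twist": 0},{"linear": [0,0,0],"twist": 0},{"linear": [0,0,0],"twist": 0},{"linear": [0,0,0],"twist": 0}])

```text
time: 18.02
tcp_pos: [560.6, -91.8, 105.6]
orientation: [0.0, 0.996, -0.085, -0.0]
force: [-0.7, -1.3, -0.5]
grip_width: 23.8
```

```bash
python3 - <<'E'
from h import *
f=snap('wrist','wb');s=bot.state();print(s['tcp_pos'],s['orientation'],s['force'],s['wrist_torque'],s['grip_width'])
E
```

```text
[560.58304441 -91.77409437 105.65730917] [ 1.17022354e-04  9.96362478e-01 -8.52161689e-02 -5.53878685e-05] [-0.03125453 -2.18147311 -0.594999  ] [-0.21667329  0.06068866 -0.0280224 ] 23.7166958401298
```

Call:
step_arm(series=[{"linear": [0,-8,0],"twist": 0},{"linear": [0,-24,0],"twist": 0},{"linear": [0,-40,0],"twist": 0},{"linear": [0,-56,0],"twist": 0},{"linear": [0,-72,0],"twist": 0},{"linear": [0,-88,0],"twist": 0},{"linear": [0,-104,0],"twist": 0},{"linear": [0,-112,0],"twist": 0}])

```text
time: 18.73
tcp_pos: [580.1, 20.2, 105.7]
orientation: [0.0, 0.996, -0.085, 0.001]
force: [2.0, -3.9, -1.7]
grip_width: 23.6
```

```bash
python3 - <<'E'
from h import *
for i in range(4): grab_frame('wrist')
f=snap('wrist','wc');s=bot.state();print(s['tcp_pos'],s['orientation'],s['force'],s['wrist_torque'],s['grip_width'])
E
```

```text
[579.67569711  18.86539821 105.67415058] [-3.88126814e-04  9.96342955e-01 -8.54433252e-02  5.66585534e-05] [ 1.83540971  1.37933551 -1.60155271] [ 0.05534853 -0.31751591 -0.25795017] 23.57601280343166
```

Call:
step_arm(series=[{"linear": [0,-8,0],"twist": 0},{"linear": [0,-24,0],"twist": 0},{"linear": [0,-40,0],"twist": 0},{"linear": [0,-56,0],"twist": 0},{"linear": [0,-72,0],"twist": 0},{"linear": [0,-88,0],"twist": 0},{"linear": [0,-104,0],"twist": 0},{"linear": [0,-115,0],"twist": 0}])

```text
time: 19.65
tcp_pos: [600.2, 131.7, 105.8]
orientation: [0.001, 0.996, -0.085, 0.001]
force: [4.4, -3.6, -1.8]
grip_width: 23.9
```

```bash
python3 - <<'E'
from h import *
for i in range(6): grab_frame('wrist')
f=snap('wrist','wd');g=snap('scene','s2');snap('side','d2');s=bot.state();print(s['tcp_pos'],s['orientation'],s['force'],s['wrist_torque'],s['grip_width'])
u=np.array([.1702,.9854]);v=np.array([.9854,-.1702])
# block-front edge of slideway & predicted nose in wrist and scene
n=s['tcp_pos'][:2]+192*u
print('nose',n,proj(f,np.array([*n,100])),proj(g,np.array([*n,100])),'tip-nose',(np.array([711.5,319.1])-n)@u)
# scene edge profile: sample brightness along board centreline direction at z=100 for several lateral offsets
im=cv2.GaussianBlur(g['image'],(3,3),0)
for lat in(-20,0,20):
  for x in range(-30,40,4):
    q=np.array([*(n+x*u+lat*v),100.]);p=proj(g,q);c=cv2.getRectSubPix(im,(1,1),tuple(p.astype(np.float32)))[0,0];print(x,c,end=' ')
  print()
E
```

```text
[600.24159134 132.39305822 105.82456283] [-8.08678607e-04  9.96320108e-01 -8.56968372e-02  1.28100783e-03] [ 4.93415423  1.78375441 -3.52413794] [ 0.15739758 -0.98558809 -0.18292917] 23.942061507458465
nose [632.91999134 321.58985822] [-20.48781111 232.35959446] [283.45850435 290.91546342] tip-nose 10.92081118408774
-30 [175 141 109] -26 [175 140 108] -22 [174 139 107] -18 [173 139 108] -14 [174 141 109] -10 [174 140 108] -6 [169 137 105] -2 [150 123  95] 2 [118 102  85] 6 [108 104  98] 10 [117 118 114] 14 [121 123 118] 18 [121 122 118] 22 [121 122 118] 26 [120 122 117] 30 [120 123 118] 34 [121 124 119] 38 [121 123 118] 
-30 [177 143 110] -26 [177 143 110] -22 [178 143 110] -18 [179 144 111] -14 [178 143 111] -10 [177 142 110] -6 [174 140 107] -2 [152 123  96] 2 [118 102  85] 6 [109 105  98] 10 [118 119 114] 14 [122 124 119] 18 [122 124 119] 22 [121 123 119] 26 [121 122 118] 30 [120 122 117] 34 [120 121 117] 38 [119 121 117] 
-30 [172 138 107] -26 [173 139 108] -22 [173 139 108] -18 [173 139 106] -14 [172 138 107] -10 [172 138 107] -6 [167 134 104] -2 [146 117  90] 2 [102  86  68] 6 [73 67 61] 10 [66 66 63] 14 [66 68 65] 18 [67 68 66] 22 [67 68 65] 26 [68 68 66] 30 [67 67 65] 34 [66 67 65] 38 [66 68 66]
```

```bash
python3 - <<'E'
from h import *
u=np.array([.1702,.9854]);v=np.array([.9854,-.1702]);t=np.array([711.5,319.1])
X=np.arange(-16,17,2);
for tag in('w9','s2','d2'):
  f=load(tag);g=cv2.cvtColor(f['image'],cv2.COLOR_RGB2GRAY).astype(np.float32)
  print(tag,X.tolist())
  for y in range(-12,44,5):
    P=[proj(f,np.array([*(t+x*u+y*v),107.])) for x in X]
    r=[cv2.getRectSubPix(g,(1,1),(float(p[0]),float(p[1])))[0,0] for p in P]
    print(y,np.round(P[8]).astype(int).tolist(),np.array(r).astype(int).tolist())
E
```

```text
w9 [-16, -14, -12, -10, -8, -6, -4, -2, 0, 2, 4, 6, 8, 10, 12, 14, 16]
-12 [142, 113] [192, 194, 194, 191, 194, 194, 190, 187, 189, 191, 192, 195, 195, 190, 188, 188, 189]
-7 [142, 108] [192, 198, 195, 197, 194, 193, 197, 199, 195, 190, 188, 190, 192, 190, 187, 185, 188]
-2 [142, 104] [191, 191, 197, 195, 193, 191, 193, 196, 197, 194, 190, 194, 192, 186, 189, 189, 190]
3 [141, 100] [188, 191, 194, 192, 191, 195, 194, 177, 198, 197, 189, 190, 188, 189, 187, 187, 187]
8 [141, 96] [191, 193, 193, 191, 190, 191, 179, 167, 204, 214, 183, 194, 190, 186, 186, 191, 189]
13 [140, 91] [192, 193, 189, 187, 192, 197, 124, 117, 195, 218, 189, 187, 194, 193, 193, 192, 194]
18 [140, 87] [69, 119, 167, 193, 191, 192, 103, 116, 166, 220, 191, 196, 194, 189, 184, 189, 186]
23 [139, 82] [64, 102, 135, 193, 193, 191, 121, 120, 165, 210, 186, 182, 193, 191, 187, 190, 188]
28 [139, 78] [90, 122, 132, 192, 193, 198, 125, 189, 224, 211, 180, 193, 187, 182, 185, 191, 194]
33 [138, 73] [68, 105, 136, 199, 190, 194, 157, 201, 222, 207, 180, 186, 193, 190, 189, 190, 186]
38 [138, 69] [107, 113, 132, 201, 204, 1
[... 1733 characters left out ...]
17, 18, 20, 18, 15, 13, 11, 10, 12, 12, 13, 13, 14, 15, 17]
13 [271, 137] [34, 29, 23, 18, 15, 15, 15, 13, 12, 13, 14, 17, 19, 18, 16, 14, 13]
18 [272, 137] [94, 82, 70, 59, 47, 39, 34, 30, 29, 27, 24, 21, 21, 21, 19, 16, 13]
23 [274, 137] [169, 155, 142, 130, 118, 106, 94, 90, 86, 80, 72, 61, 50, 45, 40, 36, 31]
28 [275, 136] [188, 185, 179, 173, 168, 164, 167, 168, 168, 168, 163, 150, 136, 121, 106, 95, 84]
33 [276, 136] [178, 173, 168, 165, 161, 166, 177, 186, 195, 205, 202, 199, 196, 190, 176, 165, 155]
38 [277, 136] [95, 96, 100, 104, 113, 130, 149, 168, 178, 181, 182, 184, 185, 182, 172, 162, 156]
43 [278, 136] [48, 40, 39, 39, 47, 54, 62, 69, 80, 95, 109, 123, 135, 138, 136, 127, 117]
```

Call:
step_arm(series=[{"linear": [0.2,-3,0],"twist": 0},{"linear": [0.4,-6,0],"twist": 0},{"linear": [0.6,-9,0.3],"twist": 0},{"linear": [0.6,-10.8,0.6],"twist": 0},{"linear": [0.6,-10.8,1],"twist": 0},{"linear": [0.6,-10.8,1],"twist": 0},{"linear": [0.6,-10.8,1],"twist": 0},{"linear": [0.6,-10.8,1],"twist": 0}])

```text
time: 20.77
tcp_pos: [602.1, 141.7, 105.7]
orientation: [0.001, 0.996, -0.085, 0.001]
force: [1.9, -4.8, 3.8]
grip_width: 23.6
```

```bash
python3 - <<'E'
from h import *
for i in range(4): grab_frame('wrist')
g=snap('scene','s3');f=snap('wrist','we');s=bot.state();print(s['time'],s['tcp_pos'],s['orientation'],s['force'],s['wrist_torque'],s['grip_width'])
u=np.array([.1702,.9854]);v=np.array([.9854,-.1702]);t=np.array([711.5,319.1])
d=(s['tcp_pos'][:2]-np.array([560.58,-91.77]));print('moved',d@u,d@v)
G=cv2.cvtColor(g['image'],cv2.COLOR_RGB2GRAY).astype(np.float32)
# board nose edges in rectified z=100 plane, x relative to tip t, by lateral from pin line
for y in(-100,-90,-80,-70,-60,-50):
  X=np.arange(-12,13,1.);P=[proj(g,np.array([*(t+x*u+y*v),100.])) for x in X]
  print(y,[int(cv2.getRectSubPix(G,(1,1),(float(p[0]),float(p[1])))[0,0]) for p in P])
# across board: lateral edges at two stations -> z/tilt sanity
for x in(-20,-100):
  Y=np.arange(-130,-20,4.);P=[proj(g,np.array([*(t+x*u+y*v),100.])) for y in Y]
  print(x,[int(cv2.getRectSubPix(G,(1,1),(float(p[0]),float(p[1])))[0,0]) for p in P])
# mallet standing at home in scene vs start
s0=cv2.cvtColor(load('s0')['image'],cv2.COLOR_RGB2GRAY);print('mallet patch diff',cv2.absdiff(s0,G.astype(np.uint8))[140:165,190:206].mean())
E
```

```text
21.0667 [602.08904434 141.6204547  105.68897433] [ 7.40418559e-04  9.96366360e-01 -8.51661555e-02  5.04644680e-04] [ 1.64270634 -4.04343203  2.75596282] [-1.01761442 -0.11131246  0.13147279] 23.937102131567123
moved 237.04779340504643 1.1799569036204907
-100 [145, 145, 146, 146, 145, 144, 141, 138, 135, 127, 117, 107, 99, 96, 95, 95, 100, 104, 110, 114, 117, 121, 122, 122, 122]
-90 [148, 150, 150, 151, 149, 147, 145, 143, 137, 131, 124, 116, 107, 99, 94, 94, 98, 103, 108, 111, 114, 117, 119, 120, 121]
-80 [150, 148, 147, 148, 148, 149, 149, 145, 141, 136, 126, 115, 105, 100, 99, 99, 99, 103, 108, 113, 116, 119, 120, 121, 121]
-70 [152, 151, 151, 152, 152, 151, 148, 145, 142, 133, 123, 113, 104, 97, 91, 90, 96, 102, 109, 112, 115, 117, 118, 117, 117]
-60 [143, 144, 144, 143, 143, 143, 143, 141, 135, 128, 120, 109, 98, 87, 79, 74, 70, 66, 67, 67, 68, 68, 68, 68, 67]
-50 [149, 150, 150, 150, 149, 149, 147, 142, 136, 130, 119, 108, 96, 87, 79, 72, 66, 64, 61, 60, 63, 66, 67, 67, 66]
-20 [122, 122, 120, 124, 137, 145, 145, 146, 144, 147, 148, 149, 148, 150, 150, 151, 149, 144, 143, 145, 150, 148, 149, 129, 83, 66, 67, 69]
-100 [68, 66, 73, 105, 136, 146, 146, 146, 139, 118, 88, 77, 77, 77, 79, 80, 80, 76, 76, 79, 80, 80, 81, 74, 68, 68, 71, 70]
mallet patch diff 7.1325
```

Call:
step_arm(series=[{"linear": [0,-0.8,0],"twist": 0},{"linear": [0,-1.4,0],"twist": 0},{"linear": [0,-1.4,0],"twist": 0},{"linear": [0,-1.4,0],"twist": 0},{"linear": [0,-1.4,0],"twist": 0},{"linear": [0,-1.4,0],"twist": 0}])

```text
time: 21.57
tcp_pos: [602.3, 143.0, 105.7]
orientation: [0.001, 0.996, -0.085, 0.001]
force: [1.7, -5.8, 3.1]
grip_width: 23.8
```

```bash
python3 - <<'E'
from h import *
for i in range(6): grab_frame('wrist')
g=snap('scene','s4');s=bot.state();print(s['time'],s['tcp_pos'],s['orientation'],s['force'],s['wrist_torque'],s['grip_width'],abs(s['joint_velocities']).max())
u=np.array([.1702,.9854]);v=np.array([.9854,-.1702]);t=np.array([711.5,319.1])
d=(s['tcp_pos'][:2]-np.array([560.58,-91.77]));print('moved',d@u,d@v)
G=cv2.cvtColor(g['image'],cv2.COLOR_RGB2GRAY).astype(np.float32)
for y in(-90,-70,-50):
  X=np.arange(-12,13,1.);P=[proj(g,np.array([*(t+x*u+y*v),100.])) for x in X]
  print(y,[int(cv2.getRectSubPix(G,(1,1),(float(p[0]),float(p[1])))[0,0]) for p in P])
# head blob of mallet in scene: start vs now
for tag in('s0','s4'):
  im=cv2.cvtColor(load(tag)['image'],cv2.COLOR_RGB2GRAY)[130:170,185:212];m=(im<45).astype(np.uint8);n,l,st,c=cv2.connectedComponentsWithStats(m);i=1+st[1:,4].argmax();print(tag,st[i],c[i])
E
```

```text
21.9167 [602.32001336 142.93226726 105.69227609] [ 8.26057721e-04  9.96369095e-01 -8.51334167e-02  4.95340501e-04] [ 1.62193618 -4.37595119  2.38924072] [-1.11462895 -0.10167796  0.16370704] 24.194138472987103 0.0018726561732199962
moved 238.37976443139615 1.1842832760124111
-90 [149, 149, 148, 148, 148, 148, 148, 147, 143, 138, 133, 125, 116, 108, 101, 97, 95, 94, 101, 106, 111, 113, 115, 116, 117]
-70 [150, 150, 150, 152, 153, 153, 152, 151, 149, 142, 135, 127, 118, 108, 99, 95, 96, 99, 104, 109, 113, 115, 116, 117, 119]
-50 [150, 150, 150, 151, 150, 150, 148, 148, 146, 144, 135, 126, 116, 106, 95, 85, 77, 72, 68, 66, 66, 66, 67, 68, 68]
s0 [ 8 11 10 12 95] [12.46315789 16.6       ]
s4 [ 8 11 10 12 89] [12.60674157 16.66292135]
```

```bash
python3 -c "
from rig import bot
print(bot.close_job())"
```

```text
the job is handed in; nothing more can be done
None
```

I drove the stop pin down with the mallet and put the mallet back standing where it had been. I then slid the board out 238 mm, and the gripper is still holding it at the pointer line. The job is handed in; the rig gives no verdict.

- **Pin:** the wrist view put its top within 1 px of where it should be at 86 mm, the bottom of its travel.
- **Board front edge:** it is within about 1 mm of the pointer line by the scene camera. The arm travelled 238.4 mm, the distance measured in the wrist image.
- **Board hold:** the tool height is unchanged since gripping and its tilt changed by only about 2 mrad, so the board should be flat. I did not measure the board's own tilt. The gripper is closed on the block at 24 mm, and the tool presses down lightly, about 3 N.
- **Mallet:** its head is within 0.2 px of its starting place in the scene image.
- **Bystanders:** I did not check these separately at the end. No move was planned near them.
- **Disagreements:** my first readings of the pin and pointer tip in the blurred scene image were 5–15 mm off the wrist camera. I used the wrist values. A closer reading of the scene image put the pointer line within about 1 mm of the wrist value.
- **Not relieved:** a sideways load of about 2 N and a wrist moment of about 1 N m remained at hand-in.

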